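# Set up the specimen grip and clamp it at the preset lever angle

### The job

In the materials-testing lab, stand the specimen grip in the middle of the stand's round steel platen, set down gently, with its T-handle pointing straight away from the lever console. Then swing the clamping lever round until it lies directly over the black preset pointer on the dial, and leave it there. Do not shift the pointer, and leave the steel weight, the specimen tray and the wrench where they are.

Things in the scene. Friction and masses are not known exactly. Their poses are not given: they have to be found in the camera images.
- stand: Fixed bench clamping stand: grey base plate 170 (x) x 300 (y) x 20 mm high. Origin: centre of the plate's underside, on the table. At its own -y end is the round platen, at its own +y end the lever console (white housing 90 x 90 mm, its centre 40 mm towards own +x and 90 mm towards own +y from the origin, up to 60 mm high, with a white dial of radius 78 mm on it, dial top at 64 mm). z up; the T-handle must finally point along the stand's own -y.
- platen (a point): Centre of the top face of the steel platen, a flat disc of radius 55 mm whose top is 40 mm above the table. Axes parallel to the stand's.
- hinge (a point): Point on the vertical axis of lever and pointer, at the lever arm's height, 80 mm above the table. Axes parallel to the stand's.
- lever (a joint): Lever angle in rad, range 0 to 1.75, counter-clockwise seen from above. At 0 the arm points 110 degrees counter-clockwise from the stand's own +x. Stiff with friction (about 3 N at the post), no spring: it stays where it is left. Same zero and sense as the pointer's joint, so equal values mean lever over pointer. Starts 0 to 0.35.
- lever_post (a point): Centre of the top of the lever's black upright post (26 mm diameter, rising 56 mm from 84 to 140 mm above the table), 120 mm from the hinge axis. The lever is a flat steel arm 18 mm wide, its underside 74 mm and its top 84 mm above the table, and is pushed round by the side of the post. x axis: along the arm, outwards.
- pointer (a joint): Angle of the preset pointer in rad, same zero and sense as the lever's: the commanded lever angle, 0.75 to 1.45. Held stiffly by friction; not to be moved.
- pointer_tip (a point): Outer tip region of the thin black pointer hand lying on the dial under the lever, 95 mm from the hinge axis and 66 mm above the table; the hand is 7 mm wide with a 16 mm wide end. x axis: along the hand, outwards.
- grip: Loose specimen grip, about 0.6 kg: an upright aluminium drum (diameter 84 mm, flat faces 44 mm apart across its own x, drum centre 58 mm and drum top 100 mm above its underside) on a round foot of diameter 60 mm, with two small jaws on top up to 108 mm. Origin: centre of its underside. z up; take it across the two flat faces, from above, fingers closing along its own x, pads about 75 to 80 mm above its underside. The T-handle sticks out to its own -y.
- handle (a point): Middle of the grip's T-handle cross bar (64 mm long along the grip's own x, 10 mm diameter), 76 mm out from the grip's axis along its own -y, 58 mm above its underside.
- weight: Bystander: loose steel calibration weight, diameter 56 mm, 80 mm high with a knob. Origin: centre of its underside.
- tray: Bystander: loose grey tray 80 x 170 x 25 mm holding white dogbone specimens. Origin: centre of its underside.
- wrench: Bystander: loose steel wrench 160 mm long lying flat along its own x. Origin: on its underside, near the middle.
There are look-alikes about, which are no part of the job. What is meant by the grip is not pink, and is the smaller of those in its own colour.

How it is judged:
On the way, in this order (a step that is already met when the one before it is completed fails the run):
1. the grip stands released and at rest on the middle of the platen, T-handle pointing away from the lever console (horizontal distance between grip and platen below 0.015 m and z of grip in the frame of platen between -0.004 and 0.004 m and angle between grip's own z axis and vertical below 0.06 rad and angle between the y axis of grip and the y axis of stand, either way round below 0.2 rad and y of handle in the frame of platen below -0.05 m and linear speed of grip below 0.02 m/s and contact force between the fingers and grip below 0.1 N), for 0.2 s.
2. the lever lies over the preset pointer (angle between the x axis of lever_post and the x axis of pointer_tip, either way round below 0.085 rad and velocity of joint lever between -0.05 and 0.05 rad/s), for 0.2 s.
At the end, for the whole second after the job is handed in: The grip stands upright and at rest on the platen, its axis within 15 mm of the platen's centre, its T-handle pointing along the stand's -y within 0.2 rad; the lever is at rest within 0.085 rad (about 5 degrees) of the pointer (all of step 1 and all of step 2); the robot touches nothing.
It fails at once if a bystander (weight, tray or wrench) is shifted by more than 30 mm (distance of any of weight, tray, wrench from where it was at the start of the episode above 0.03 m).
It fails at once if the preset pointer is shifted by more than 6 mm at its tip (distance of pointer_tip from where it was at the start of the episode above 0.006 m).
It fails at once if the grip is dropped onto the platen (faster than 0.35 m/s in the last 30 mm above it) (horizontal distance between grip and platen below 0.04 m and z of grip in the frame of platen below 0.03 m and linear speed of grip above 0.35 m/s).
It also fails if it takes over 59 s, if anything falls off the work surface, if the arm or the gripper's body presses on something with over 40 N, if the wrist force passes 120 N, or if a joint passes its speed limit or range.

### The arm

A 6-joint arm with a two-finger parallel gripper is mounted at the origin on the work surface. World frame = base frame: x ahead of the robot, y to its left, z up, the work surface at z = 0. Lengths are in m, angles in rad, forces in N, time in s.
With the tool pointing down it reaches from about 0.25 to 0.775 m from the base axis. Payload 4 kg.
Tool frame: the origin (TCP) lies on the centre line of the jaws, within the pads' length; the fingertips stand 8 mm ahead of it and the grasp point (between the pads) lies 11 mm behind it; y points along the fingers, x is the direction in which the jaws open and shut, and the axes are right-handed (so a half turn about y gives the same grasp; the last joint's range is limited). The gripper opens to 94 mm and grips with 3 to 60 N. Pads are 16 mm wide; open, the fingers measure 119 mm over their backs; the gripper's body (75 mm by 177 mm) begins 78 mm behind the grasp point.
Start: joints at [1.115, 0.087, 1.371, -0, 1.684, -0.103], TCP at [0.19, 0.516, 0.177] pointing down, gripper open.
Joint ranges: [-3.1, 3.1], [-0.76, 2.03], [0.27, 2.55], [-1.08, 4.22], [0.17, 2.65], [-2.57, 2.57]. Speed limits (rad/s): [2.79, 2.79, 3.14, 3.14, 3.14, 3.14].

### API

Orientations are given as [roll, pitch, yaw] about the fixed x, y, z axes, in that order (R = Rz(yaw) Ry(pitch) Rx(roll)).
In Python, from bench import robot gives the robot as it stands.
- The arm moves only by the tool step_arm, never from a script. Its argument "commands" is a list of rows, each an object with "xyz": the shift along the world's x, y, z in m, a list of three; "twist": the turn, a rotation vector about the world's x, y, z in degrees, a list of three. In form: [{"xyz": [tx, ty, tz], "twist": [ax, ay, az]}, ...]. A call has 1 to 12 rows; each row is the pose to reach, as a shift and turn from the pose commanded when the call began; what a row does not reach only later rows make up. A row lasts 1/12 s, in which the tool goes at most 41.7 mm and 7.16 degrees, less where a joint would pass 70% of its speed; a pose out of reach is approached as far as the arm can. A call with a gripper value outside its range is refused whole. "fingers" is the closure in counts, from 0 (fully open) to 255 (shut), set as the call begins (left out, the last holds). The fingers move at their own pace and stop on an object; the grip force is fixed at half the most. Time passes only in rows, so rows that repeat a pose let the fingers close. It gives the time, the measured TCP pose, the force and the opening at its end, in the units of the state.
- robot.get_obs(): the state, without advancing time (a new reading comes with each control period).
- robot.snapshot(name): name is "scene" or "top" or "wrist"; returns (picture, depth): 400x640x3 uint8, red, green, blue; 400x640 float32, m along the optical axis (not along the pixel's ray), 0 where there is no reading.
- robot.camera_info(name): a dict with "fx", "fy", "cx", "cy" (pixels), "k1" (the pictures are not rectified: a ray, as slopes to the right and down, at radius r is drawn at 1 + k1 r^2 times it, then the intrinsics apply), "R" (3x3) and "t" (3): a world point X has camera coordinates R X + t. Camera axes: x right, y down, z forward; pixel columns grow to the right and rows downward; lengths in m; the calibration is good to about 2 mm. A picture is of the moment at which its call begins: read the wrist's pose just before it. camera_info takes no time and is no camera call; for the wrist camera it gives the pose at the moment of the call.
- robot.close_job(): hands the job in, once; it reports no verdict.
The state is a dict: "time": time; "joint_positions": joint angles; "qvel": joint speeds; "joint_torque": joint torques, N m; "tool_pos": TCP position; "ee_rot": TCP orientation; "wrist_force": force on the tool from outside, world axes, zero at the start; "wrist_torque": the same for the moment, N m; "width": finger opening in m.
Only numpy, scipy, OpenCV 4.12 (cv2) and the standard library are available. Lean on these libraries where they do the work, as an engineer would, in place of code of your own. Each camera call takes 0.05 s, during which the arm holds its last target.

## Working session

There is one attempt and no reset: what is moved stays moved. The work goes in short steps, Python scripts to look and compute and a tool call to move; the robot and the scene stay as the last step left them, time stands still between calls to the robot, and variables do not carry over. Pictures are saved under pics/ and viewed, and the job is handed in when it is done.

Besides the shell and the picture viewer there is one more tool, called after "Request:" as name([rows], argument=value, ...), one row to a line, values as JSON. step_arm: Moves the arm, as the interface text tells. Its arguments: {"type":"object","properties":{"commands":{"type":"array"},"fingers":{"type":"number"}},"required":["commands"]}

```bash
ls; mkdir -p pics
python3 - <<'E'
from bench import robot
import cv2,numpy as np
o=robot.get_obs();print(o['time'],o['tool_pos'],o['ee_rot'],o['width'])
for n in("scene","top"):
    p,d=robot.snapshot(n);cv2.imwrite(f"pics/{n}0.png",p[:,:,::-1]);np.savez(f"{n}0.npz",p=p,d=d)
    print(n,robot.camera_info(n))
E
```

```text
pics
0.0 [0.18976434 0.51557556 0.17570035] [-1.57058232  0.00218645  1.21802264] 0.09401565101293922
scene {'fx': 382.26259435087627, 'fy': 382.26259435087627, 'cx': 320.1291274946848, 'cy': 202.60914523941608, 'k1': -0.0277674223561493, 'R': array([[ 0.20274501,  0.97923061,  0.00136714],
       [ 0.67669401, -0.13909684, -0.72300573],
       [-0.70779918,  0.14751094, -0.69084068]]), 't': array([-0.04730227, -0.29419586,  1.63584902])}
top {'fx': 377.8048713094057, 'fy': 377.8048713094057, 'cx': 321.4633627685227, 'cy': 200.04245340250796, 'k1': -0.010120263984052297, 'R': array([[ 0.00275892, -0.99966114,  0.0258841 ],
       [-0.98516007, -0.00715924, -0.17148871],
       [ 0.17161592, -0.02502686, -0.98484599]]), 't': array([-0.08768201,  0.53068426,  1.02990684])}
```

View pics/scene0.png

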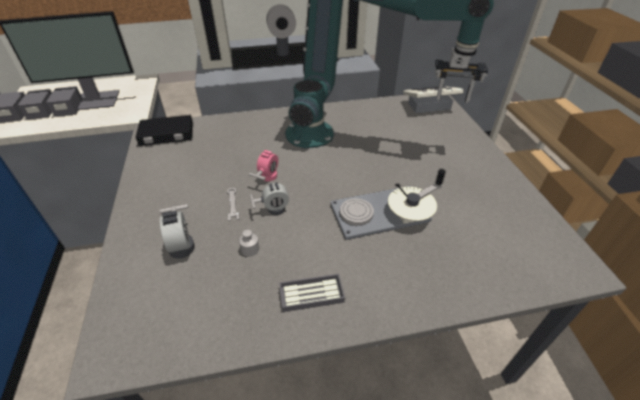

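View pics/top0.png

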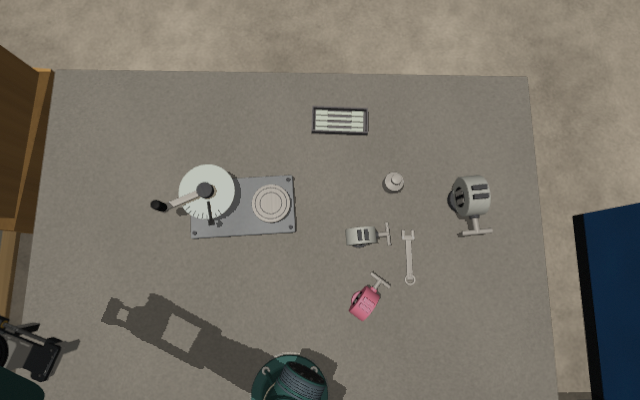

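The candidates in the top view are a small grey grip at (362,236), a large grey one at (470,198) and a pink one at (367,300). The small grey one fits: it isn't pink, and it is the smaller of the two greys. I'll confirm with a crop and measure.

```bash
cat > h.py <<'E'
import numpy as np,cv2
from bench import robot
def ray(n,px,ci=None):
    c=ci or robot.camera_info(n)
    K=np.array([[c['fx'],0,c['cx']],[0,c['fy'],c['cy']],[0,0,1]])
    u=cv2.undistortPoints(np.array(px,float).reshape(-1,1,2),K,np.array([c['k1'],0,0,0,0.]))[:,0]
    d=np.c_[u,np.ones(len(u))]; R=np.array(c['R']);t=np.array(c['t'])
    return -R.T@t, d@R   # rows d_world
def onplane(n,px,z,ci=None):
    o,d=ray(n,px,ci); return o+d*((z-o[2])/d[:,2])[:,None]
def pts(n,depth,ci=None):
    h,w=depth.shape; v,u=np.mgrid[:h,:w]
    o,d=ray(n,np.c_[u.ravel(),v.ravel()],ci)
    return (o+d*depth.ravel()[:,None]).reshape(h,w,3)
E
python3 - <<'E'
from h import *
z=np.load('top0.npz');p,d=z['p'],z['d']
a=cv2.resize(p[150:250,140:310,::-1],None,fx=4.7,fy=4.7,interpolation=cv2.INTER_CUBIC)
b=cv2.resize(p[160:330,330:500,::-1],None,fx=3.5,fy=3.5,interpolation=cv2.INTER_CUBIC)
cv2.imwrite('pics/stand_crop.png',a);cv2.imwrite('pics/grip_crop.png',b)
P=pts('top',d)
for name,(u,v) in dict(plat=(271,204),plate=(291,232),dial=(215,180),small=(362,236),big=(470,198),table=(330,200),smallh=(388,233),post=(159,206)).items():
    print(name,P[v,u].round(4),d[v,u])
np.save('P0.npy',P)
E
```

```text
plat [0.5198 0.0589 0.04  ] 1.0782987
plate [0.4421 0.0017 0.0181] 1.0879526
dial [0.5831 0.215  0.0642] 1.0613556
small [ 0.4254 -0.1927  0.0971] 1.012093
big [ 0.5245 -0.4772  0.1327] 1.001149
table [ 0.5398 -0.1117 -0.0012] 1.1265043
smallh [ 0.4368 -0.27    0.062 ] 1.0505341
post [0.4963 0.3348 0.14  ] 0.9688237
```

View pics/stand_crop.png

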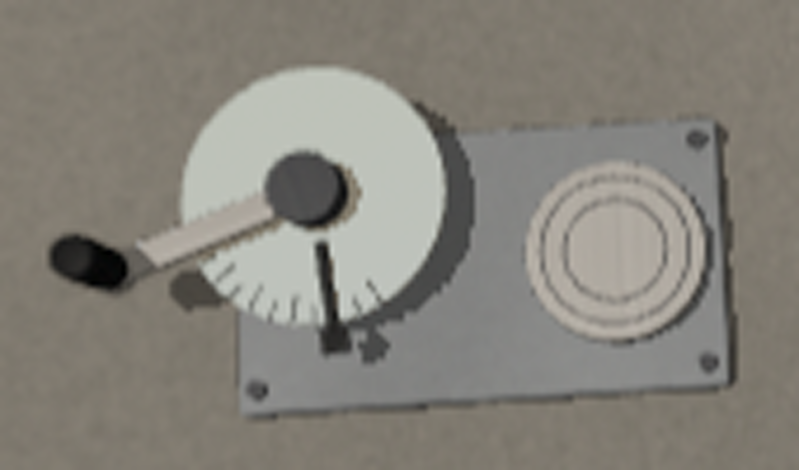

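View pics/grip_crop.png

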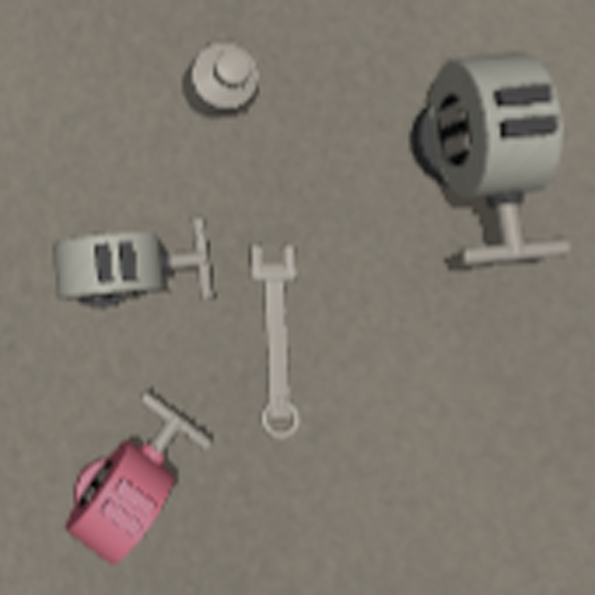

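```bash
cat > m.py <<'E'
from h import *
z=np.load('top0.npz');p,d=z['p'].astype(int),z['d'];P=np.load('P0.npy');Z=P[...,2];X=P[...,0];Y=P[...,1]
def circ(xy):
    A=np.c_[2*xy,np.ones(len(xy))];s=np.linalg.lstsq(A,(xy**2).sum(1),rcond=None)[0];return s[:2],np.sqrt(s[2]+s[:2]@s[:2])
def blob(m):
    n,l,s,c=cv2.connectedComponentsWithStats(m.astype(np.uint8));k=1+np.argmax(s[1:,4]);return l==k
box=lambda x0,x1,y0,y1:(X>x0)&(X<x1)&(Y>y0)&(Y<y1)
hull=lambda m:cv2.convexHull(P[m][:,:2].astype(np.float32))
m=blob(box(.4,.6,-.02,.14)&(Z>.032)&(Z<.048)); h=hull(m)[:,0]; print('platen',m.sum(),circ(h),P[m].mean(0))
m=blob(box(.38,.66,-.02,.4)&(Z>.012)&(Z<.028)); r=cv2.minAreaRect(hull(m)); print('plate',m.sum(),r)
e=hull(m)[:,0]; print(e.round(3).tolist())
white=(p.min(2)>170)
m=blob(box(.44,.72,.1,.4)&(Z>.055)&(Z<.07)); 
mm=blob(m&white);h=hull(mm)[:,0];print('dial',circ(h),len(h))
m=blob(box(.44,.72,.1,.4)&(Z>.086)&(Z<.2)&(Y<.28));print('hub',m.sum(),P[m].mean(0),Z[m].max(),cv2.minEnclosingCircle(hull(m)))
m=box(.4,.72,.28,.4)&(Z>.13);print('post',m.sum(),P[m].mean(0),cv2.minEnclosingCircle(hull(m)))
m=box(.44,.72,.1,.32)&(Z>.079)&(Z<.088);print('arm',m.sum());
if m.sum()>20: print(cv2.fitLine(P[m][:,:2].astype(np.float32),cv2.DIST_L2,0,.01,.01).ravel())
m=box(.42,.6,.15,.25)&(p.max(2)<60)&(Z>.058)&(Z<.072);print('ptr',m.sum(),P[m].mean(0),cv2.fitLine(P[m][:,:2].astype(np.float32),cv2.DIST_L2,0,.01,.01).ravel(),X[m].min(),X[m].max())
g=box(.36,.5,-.3,-.1)
m=g&(Z>.085)&(Z<.115);print('drumtop',m.sum(),P[m].mean(0),Z[m].max(),cv2.minAreaRect(hull(m)))
m=g&(Z>.085)&(Z<.115)&(p.max(2)<90);print('jaws',m.sum(),P[m].mean(0),cv2.minAreaRect(hull(m)))
m=g&(Z>.05)&(Z<.072)&(Y<-.262);print('bar',m.sum(),P[m].mean(0),cv2.minAreaRect(hull(m)))
m=g&(Z>.03)&(Z<.09);print('drumside',P[m].min(0),P[m].max(0))
E
python3 m.py
```

```text
platen 1145 (array([0.5219737 , 0.06030977]), np.float64(0.05421441631228745)) [0.52128872 0.06004278 0.04017004]
plate 3214 ((0.5165385007858276, 0.14430634677410126), (0.1708580106496811, 0.29800817370414734), 4.1189703941345215)
[[0.6119999885559082, 0.00800000037997961], [0.6079999804496765, 0.057999998331069946], [0.6010000109672546, 0.16099999845027924], [0.597000002861023, 0.17399999499320984], [0.5960000157356262, 0.1770000010728836], [0.4869999885559082, 0.29100000858306885], [0.460999995470047, 0.28999999165534973], [0.42899999022483826, 0.28700000047683716], [0.4259999990463257, 0.28700000047683716], [0.42399999499320984, 0.25699999928474426], [0.42399999499320984, 0.2529999911785126], [0.42399999499320984, 0.25099998712539673], [0.43299999833106995, 0.11400000005960464], [0.4359999895095825, 0.07100000232458115], [0.4399999976158142, 0.02500000037252903], [0.44200000166893005, -0.007000000216066837], [0.4449999928474426, -0.009999999776482582], [0.45399999618530273, -0.009999999776482582], [0.5600000023841858, -0.0020000000949949026], [0.6079999804496765, 0.00200000009499
[... 375 characters left out ...]
]
ptr 53 [0.48342482 0.22291288 0.06739091] [0.9795951  0.2009811  0.4834248  0.22291288] 0.458458553609457 0.5196178568208939
drumtop 381 [ 0.42712434 -0.19140485  0.0971257 ] 0.11101593062493076 ((0.4279983937740326, -0.19251585006713867), (0.04447536543011665, 0.06590725481510162), 4.5598344802856445)
jaws 83 [ 0.4278597  -0.19409286  0.10596394] ((0.4226837754249573, -0.1934162825345993), (0.035942260175943375, 0.03276536241173744), 0.8333176374435425)
bar 82 [ 0.43314431 -0.2685301   0.06143522] ((0.43432021141052246, -0.2689288854598999), (0.06205066666007042, 0.010888083837926388), 6.3586506843566895)
drumside [ 0.40273803 -0.27654742  0.04399632] [ 0.46502461 -0.15022323  0.08995501]
```

The crop confirms the small grey grip: drum at crop (112,265), handle bar at (205,258). Its position is about (0.428,-0.193) with yaw about 5°. The platen is at (0.5215,0.060), the stand yaw is about 4°, and the pointer points about 192° in world. Moving to above the grip now.

Request:
step_arm([
  {"xyz":[0.012,-0.035,0.003],"twist":[0,0,-5]},
  {"xyz":[0.024,-0.07,0.006],"twist":[0,0,-10]},
  {"xyz":[0.036,-0.105,0.009],"twist":[0,0,-15]},
  {"xyz":[0.048,-0.14,0.012],"twist":[0,0,-20]},
  {"xyz":[0.06,-0.175,0.015],"twist":[0,0,-25]},
  {"xyz":[0.072,-0.21,0.018],"twist":[0,0,-30]},
  {"xyz":[0.084,-0.245,0.02],"twist":[0,0,-35]},
  {"xyz":[0.096,-0.28,0.02],"twist":[0,0,-40]},
  {"xyz":[0.108,-0.315,0.02],"twist":[0,0,-45]},
  {"xyz":[0.12,-0.35,0.02],"twist":[0,0,-50]},
  {"xyz":[0.132,-0.385,0.02],"twist":[0,0,-55]},
  {"xyz":[0.144,-0.42,0.02],"twist":[0,0,-60]},
], fingers=0)

```text
time: 1.1
tool_pos: [0.3339, 0.0945, 0.1967]
ee_rot: [-1.571, -0.0, 0.167]
wrist_force: [0.2, 0.2, -0.0]
width: 0.0941
```

Request:
step_arm([
  {"xyz":[0.01,-0.032,0],"twist":[0,0,-1]},
  {"xyz":[0.02,-0.064,0],"twist":[0,0,-2]},
  {"xyz":[0.032,-0.096,0],"twist":[0,0,-3]},
  {"xyz":[0.042,-0.128,0],"twist":[0,0,-4]},
  {"xyz":[0.052,-0.16,0],"twist":[0,0,-4.3]},
  {"xyz":[0.063,-0.192,0],"twist":[0,0,-4.3]},
  {"xyz":[0.074,-0.224,0],"twist":[0,0,-4.3]},
  {"xyz":[0.084,-0.256,0],"twist":[0,0,-4.3]},
  {"xyz":[0.094,-0.287,0],"twist":[0,0,-4.3]},
  {"xyz":[0.094,-0.287,0],"twist":[0,0,-4.3]},
  {"xyz":[0.094,-0.287,0],"twist":[0,0,-4.3]},
])

```text
time: 2.02
tool_pos: [0.4276, -0.1916, 0.1957]
ee_rot: [-1.569, 0.002, 0.093]
wrist_force: [-0.6, -0.0, -0.8]
width: 0.094
```

Run:
```python
from h import *
o=robot.get_obs();print(o['tool_pos'],o['ee_rot'])
ci=robot.camera_info('wrist');p,d=robot.snapshot('wrist');cv2.imwrite('pics/w1.png',p[:,:,::-1])
P=pts('wrist',d,ci);np.savez('w1.npz',p=p,d=d,P=P)
g=(abs(P[...,0]-.428)<.06)&(P[...,1]>-.3)&(P[...,1]<-.13)
for a,b in((.102,.115),(.09,.103),(.05,.068)):
    m=g&(P[...,2]>a)&(P[...,2]<b)
    if m.sum()>10:print(a,m.sum(),P[m].mean(0),cv2.minAreaRect(P[m][:,:2].astype(np.float32)))
```

```text
[ 0.42760794 -0.1916151   0.19570577] [-1.56874137  0.00214587  0.09312193]
0.102 548 [ 0.42719282 -0.19277387  0.10765208] ((0.427390456199646, -0.19348548352718353), (0.029370130971074104, 0.02770833484828472), 4.8873772621154785)
0.09 1247 [ 0.42685679 -0.18979451  0.09625642] ((0.4272496998310089, -0.19339628517627716), (0.04390588402748108, 0.05568528547883034), 5.02397346496582)
0.05 590 [ 0.43223009 -0.24819048  0.06297972] ((0.4289138913154602, -0.21261775493621826), (0.06304931640625, 0.12084342539310455), 5.211246013641357)
```

View pics/w1.png

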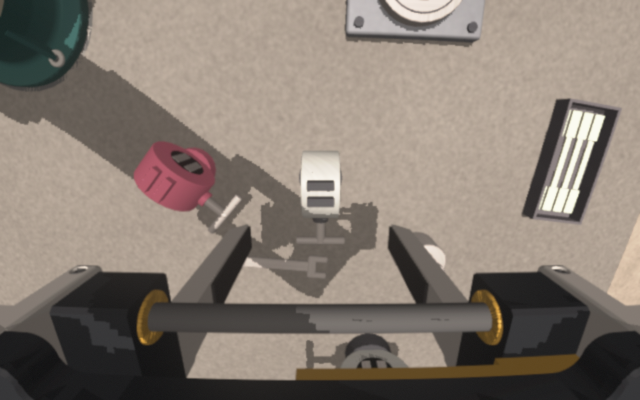

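The wrist view shows the grip at (320,185), centred between the fingers, at (0.4273,-0.1934) with yaw 5.0°. I'll descend and close.

Request:
step_arm([
  {"xyz":[0,-0.002,-0.03],"twist":[0,0,-0.3]},
  {"xyz":[0,-0.002,-0.06],"twist":[0,0,-0.3]},
  {"xyz":[0,-0.002,-0.09],"twist":[0,0,-0.3]},
  {"xyz":[0,-0.002,-0.115],"twist":[0,0,-0.3]},
  {"xyz":[0,-0.002,-0.128],"twist":[0,0,-0.3]},
  {"xyz":[0,-0.002,-0.13],"twist":[0,0,-0.3]},
  {"xyz":[0,-0.002,-0.13],"twist":[0,0,-0.3]},
  {"xyz":[0,-0.002,-0.13],"twist":[0,0,-0.3]},
])

```text
time: 2.73
tool_pos: [0.4288, -0.1924, 0.0683]
ee_rot: [-1.572, -0.002, 0.092]
wrist_force: [0.0, 0.6, 0.4]
width: 0.094
```

Request:
step_arm([
  {"xyz":[0,0,0],"twist":[0,0,0]},
  {"xyz":[0,0,0],"twist":[0,0,0]},
  {"xyz":[0,0,0],"twist":[0,0,0]},
  {"xyz":[0,0,0],"twist":[0,0,0]},
  {"xyz":[0,0,0],"twist":[0,0,0]},
  {"xyz":[0,0,0],"twist":[0,0,0]},
  {"xyz":[0,0,0],"twist":[0,0,0]},
  {"xyz":[0,0,0],"twist":[0,0,0]},
  {"xyz":[0,0,0],"twist":[0,0,0]},
  {"xyz":[0,0,0],"twist":[0,0,0]},
], fingers=255)

```text
time: 3.57
tool_pos: [0.4282, -0.1929, 0.0668]
ee_rot: [-1.571, -0.0, 0.091]
wrist_force: [0.1, 0.3, -0.7]
width: 0.0433
```

Request:
step_arm([
  {"xyz":[0,0,0.01],"twist":[0,0,0]},
  {"xyz":[0,0,0.03],"twist":[0,0,0]},
  {"xyz":[0,0,0.055],"twist":[0,0,0]},
  {"xyz":[0,0,0.08],"twist":[0,0,0]},
  {"xyz":[0.005,0.014,0.09],"twist":[0,0,0]},
  {"xyz":[0.014,0.038,0.09],"twist":[0,0,0]},
  {"xyz":[0.024,0.065,0.09],"twist":[0,0,0]},
  {"xyz":[0.034,0.092,0.09],"twist":[0,0,-0.5]},
  {"xyz":[0.044,0.119,0.09],"twist":[0,0,-1]},
  {"xyz":[0.054,0.146,0.09],"twist":[0,0,-1]},
  {"xyz":[0.064,0.173,0.09],"twist":[0,0,-1]},
  {"xyz":[0.074,0.2,0.09],"twist":[0,0,-1]},
])

```text
time: 4.57
tool_pos: [0.5014, 0.0086, 0.1561]
ee_rot: [-1.571, 0.003, 0.073]
wrist_force: [0.9, -0.0, -4.9]
width: 0.0436
```

Request:
step_arm([
  {"xyz":[0.009,0.024,0],"twist":[0,0,0]},
  {"xyz":[0.016,0.043,0],"twist":[0,0,0]},
  {"xyz":[0.0195,0.053,0],"twist":[0,0,0]},
  {"xyz":[0.0195,0.053,0],"twist":[0,0,0]},
  {"xyz":[0.0195,0.053,0],"twist":[0,0,0]},
  {"xyz":[0.0195,0.053,0],"twist":[0,0,0]},
])

```text
time: 5.07
tool_pos: [0.521, 0.0589, 0.1566]
ee_rot: [-1.572, 0.001, 0.072]
wrist_force: [-0.0, 0.4, -4.9]
width: 0.0436
```

Run:
```python
from h import *
o=robot.get_obs();print(o['tool_pos'],o['ee_rot'],o['wrist_force'],o['width'])
for n in('wrist','scene'):
    ci=robot.camera_info(n);p,d=robot.snapshot(n);cv2.imwrite(f'pics/{n}2.png',p[:,:,::-1])
    P=pts(n,d,ci);np.savez(f'{n}2.npz',p=p,d=d,P=P)
    if n=='wrist':
        g=(abs(P[...,0]-.52)<.06)&(P[...,1]>-.06)&(P[...,1]<.13)
        for a,b in((.18,.215),(.192,.21),(.03,.045)):
            m=g&(P[...,2]>a)&(P[...,2]<b)
            if m.sum()>10:print(a,m.sum(),P[m].mean(0),cv2.minAreaRect(P[m][:,:2].astype(np.float32)))
```

```text
[0.52098375 0.05892518 0.15659989] [-1.57179880e+00  1.27876046e-03  7.19521024e-02] [-0.02217658  0.35459833 -4.92413152] 0.04356116163686364
0.18 5417 [0.51968143 0.06383314 0.1923016 ] ((0.5200899839401245, 0.05874180048704147), (0.06770598143339157, 0.055703211575746536), 4.225914001464844)
0.192 2218 [0.51978029 0.06084388 0.1984817 ] ((0.520125687122345, 0.05819716304540634), (0.06748104840517044, 0.028863489627838135), 4.366767406463623)
0.03 2999 [0.52230501 0.08182565 0.04038437] ((0.5213895440101624, 0.06967201083898544), (0.10951899737119675, 0.09036977589130402), 0.9746734499931335)
```

View pics/wrist2.png

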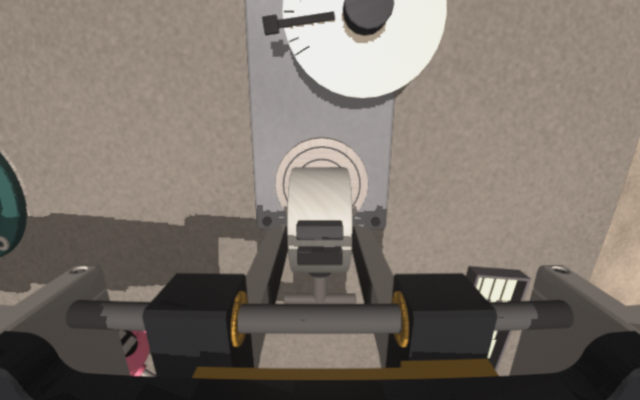

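View pics/scene2.png

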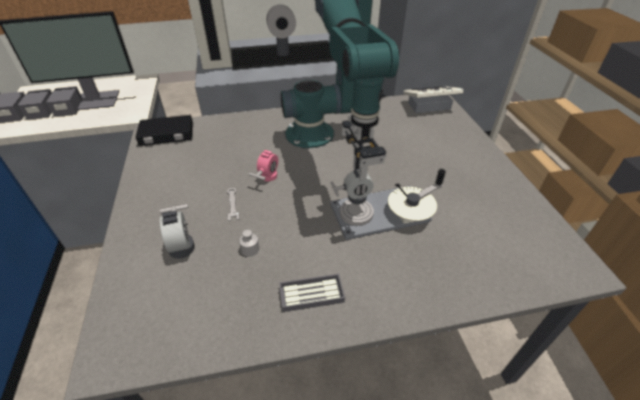

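The grip is held upright over the platen, with its jaws at (320,245) and the handle pointing away. I'll refine the platen centre and the pointer direction from this view.

Run:
```python
from h import *
z=np.load('wrist2.npz');p=z['p'].astype(int);P=z['P'];X,Y,Z=P[...,0],P[...,1],P[...,2]
def blob(m):
    n,l,s,c=cv2.connectedComponentsWithStats(m.astype(np.uint8));k=1+np.argmax(s[1:,4]);return l==k
m=blob((abs(X-.52)<.08)&(abs(Y-.06)<.08)&(Z>.033)&(Z<.047))
h=cv2.convexHull(P[m][:,:2].astype(np.float32))[:,0]; h=h[h[:,1]>.05]
from scipy.optimize import least_squares
r=least_squares(lambda c:np.hypot(*(h-c).T)-.055,[.52,.06],loss='soft_l1',f_scale=.001);print('platen',r.x,len(h),abs(r.fun).max())
m=(X>.42)&(X<.54)&(Y>.17)&(Y<.26)&(Z>.058)&(Z<.072)&(p.max(2)<70)
m=blob(m);q=P[m][:,:2];l=cv2.fitLine(q.astype(np.float32),cv2.DIST_L2,0,.01,.01).ravel();print('ptr',m.sum(),q.min(0),q.max(0),l,np.degrees(np.arctan2(-l[1],-l[0]))%360)
t=q[q[:,0]<q[:,0].min()+.014].mean(0);print('tip',t)
for H in ((.5505,.2375),(.5498,.2373)): print(np.degrees(np.arctan2(*(t-H)[::-1]))%360, np.hypot(*(t-H)))
m=blob((Z>.086)&(Z<.1)&(X>.5)&(X<.6)&(Y>.19)&(Y<.29));h=cv2.convexHull(P[m][:,:2].astype(np.float32));print('hub',m.sum(),cv2.minEnclosingCircle(h))
m=blob((Z>.055)&(Z<.07)&(X>.44)&(X<.66)&(Y>.13)&(Y<.33)&(p.min(2)>150));h=cv2.convexHull(P[m][:,:2].astype(np.float32))[:,0];h=h[h[:,1]<.22]
r=least_squares(lambda c:np.hypot(*(h-c).T)-.078,[.55,.23],loss='soft_l1',f_scale=.001);print('dial',r.x,len(h),abs(r.fun).max())
m=(Z>.012)&(Z<.026)&(X>.41)&(X<.63)&(Y>0)&(Y<.2)
h=cv2.convexHull(P[m][:,:2].astype(np.float32))[:,0];print(h.round(3).tolist())
```

```text
platen [0.52178504 0.05964075] 38 0.0009602967424593364
ptr 595 [0.45492449 0.21013605] [0.5201812  0.23259718] [0.9779226  0.20896746 0.48170844 0.22234513] 192.06186
tip [0.46221072 0.21819338]
192.33496489567437 0.09037556535429621
192.3056651365246 0.08964901098485603
hub 1216 ((0.5496447086334229, 0.23682427406311035), 0.02231152355670929)
dial [0.54956356 0.23736198] 34 0.0007311483391964496
[[0.6110000014305115, 0.010999999940395355], [0.6039999723434448, 0.10199999809265137], [0.5989999771118164, 0.16599999368190765], [0.5979999899864197, 0.17100000381469727], [0.597000002861023, 0.1720000058412552], [0.48100000619888306, 0.20000000298023224], [0.46000000834465027, 0.20000000298023224], [0.44600000977516174, 0.20000000298023224], [0.4320000112056732, 0.20000000298023224], [0.42899999022483826, 0.20000000298023224], [0.42800000309944153, 0.19900000095367432], [0.42800000309944153, 0.1979999989271164], [0.4269999861717224, 0.19599999487400055], [0.4309999942779541, 0.12700000405311584], [0.4339999854564667, 0.0860000029206276], [0.4399999976158142, 0.004999999888241291], [0.4410000145435333, 0.003000000026077032], [0.4429999887943268, 0.0010000000474974513], [0.4449999928474426, 0.0], [0.46000000834465027, 0.0], [0.4659999907016754, 0.0], [0.5929999947547913, 0.0010000000474974513], [0.6039999723434448, 0.0010000000474974513], [0.6069999933242798, 0.0010000000474974513], [0.609000027179718, 0.004999999888241291]]
```

Request:
step_arm([
  {"xyz":[0.001,0.001,-0.01],"twist":[0,0,0]},
  {"xyz":[0.001,0.001,-0.02],"twist":[0,0,0]},
  {"xyz":[0.001,0.001,-0.029],"twist":[0,0,0]},
  {"xyz":[0.001,0.001,-0.035],"twist":[0,0,0]},
  {"xyz":[0.001,0.001,-0.04],"twist":[0,0,0]},
  {"xyz":[0.001,0.001,-0.044],"twist":[0,0,0]},
  {"xyz":[0.001,0.001,-0.046],"twist":[0,0,0]},
  {"xyz":[0.001,0.001,-0.047],"twist":[0,0,0]},
  {"xyz":[0.001,0.001,-0.048],"twist":[0,0,0]},
  {"xyz":[0.001,0.001,-0.048],"twist":[0,0,0]},
])

```text
time: 6.0
tool_pos: [0.5228, 0.0612, 0.1092]
ee_rot: [-1.571, -0.001, 0.073]
wrist_force: [-1.0, -1.0, -4.2]
width: 0.0432
```

Request:
step_arm([
  {"xyz":[-0.0005,-0.0005,-0.0005],"twist":[0,0,0]},
  {"xyz":[-0.0005,-0.0005,-0.001],"twist":[0,0,0]},
  {"xyz":[-0.0005,-0.0005,-0.0015],"twist":[0,0,0]},
  {"xyz":[-0.0005,-0.0005,-0.0015],"twist":[0,0,0]},
  {"xyz":[-0.0005,-0.0005,-0.0015],"twist":[0,0,0]},
])

```text
time: 6.42
tool_pos: [0.5221, 0.0607, 0.1075]
ee_rot: [-1.571, -0.0, 0.073]
wrist_force: [-0.2, 0.6, -5.0]
width: 0.0433
```

Request:
step_arm([
  {"xyz":[0,-0.0005,-0.0005],"twist":[0,0,0]},
  {"xyz":[0,-0.0005,-0.001],"twist":[0,0,0]},
  {"xyz":[0,-0.0005,-0.001],"twist":[0,0,0]},
  {"xyz":[0,-0.0005,-0.001],"twist":[0,0,0]},
])

```text
time: 6.75
tool_pos: [0.5222, 0.0603, 0.1069]
ee_rot: [-1.571, -0.001, 0.073]
wrist_force: [-0.1, 0.4, -3.1]
width: 0.0436
```

Request:
step_arm([
  {"xyz":[0,0,-0.0004],"twist":[0,0,0]},
  {"xyz":[0,0,-0.0008],"twist":[0,0,0]},
  {"xyz":[0,0,-0.0008],"twist":[0,0,0]},
  {"xyz":[0,0,-0.0008],"twist":[0,0,0]},
])

```text
time: 7.08
tool_pos: [0.5224, 0.0605, 0.1068]
ee_rot: [-1.57, -0.001, 0.073]
wrist_force: [-1.2, 2.5, 4.4]
width: 0.0435
```

Contact is made: the vertical force went from -5 N to +4 N. Releasing now.

Request:
step_arm([
  {"xyz":[0,0,0.0005],"twist":[0,0,0]},
  {"xyz":[0,0,0.0005],"twist":[0,0,0]},
  {"xyz":[0,0,0.0005],"twist":[0,0,0]},
  {"xyz":[0,0,0.0005],"twist":[0,0,0]},
  {"xyz":[0,0,0.0005],"twist":[0,0,0]},
  {"xyz":[0,0,0.0005],"twist":[0,0,0]},
  {"xyz":[0,0,0.0005],"twist":[0,0,0]},
  {"xyz":[0,0,0.0005],"twist":[0,0,0]},
  {"xyz":[0,0,0.0005],"twist":[0,0,0]},
  {"xyz":[0,0,0.0005],"twist":[0,0,0]},
], fingers=0)

```text
time: 7.92
tool_pos: [0.5221, 0.0601, 0.1061]
ee_rot: [-1.571, -0.0, 0.073]
wrist_force: [-0.5, -0.3, -1.1]
width: 0.0939
```

Request:
step_arm([
  {"xyz":[0,0,0.015],"twist":[0,0,0]},
  {"xyz":[0,0,0.04],"twist":[0,0,0]},
  {"xyz":[0,0,0.065],"twist":[0,0,0]},
  {"xyz":[0,0,0.09],"twist":[0,0,0]},
  {"xyz":[0,0,0.11],"twist":[0,0,0]},
  {"xyz":[0,0,0.12],"twist":[0,0,0]},
  {"xyz":[0,0,0.12],"twist":[0,0,0]},
  {"xyz":[0,0,0.12],"twist":[0,0,0]},
])

```text
time: 8.58
tool_pos: [0.5221, 0.0602, 0.2258]
ee_rot: [-1.571, -0.0, 0.073]
wrist_force: [0.3, 0.9, 0.4]
width: 0.0942
```

Run:
```python
from h import *
o=robot.get_obs();print(o['time'],o['tool_pos'],o['ee_rot'],o['wrist_force'],o['width'],o['joint_positions'])
n='wrist'
ci=robot.camera_info(n);p,d=robot.snapshot(n);cv2.imwrite(f'pics/{n}3.png',p[:,:,::-1])
P=pts(n,d,ci);np.savez(f'{n}3.npz',p=p,d=d,P=P)
g=(abs(P[...,0]-.52)<.06)&(P[...,1]>-.06)&(P[...,1]<.13)
for a,b in((.142,.155),(.13,.155),(.085,.11)):
    m=g&(P[...,2]>a)&(P[...,2]<b)
    if m.sum()>10:print(a,m.sum(),P[m].mean(0),cv2.minAreaRect(P[m][:,:2].astype(np.float32)))
p,d=robot.snapshot('top');cv2.imwrite('pics/top3.png',p[:,:,::-1])
P=pts('top',d)
m=(P[...,2]>.13)&(P[...,1]>.28)&(P[...,1]<.4)&(P[...,0]>.42)&(P[...,0]<.56);print('post',m.sum(),P[m].mean(0))
```

```text
8.5833 [0.5220853  0.06015091 0.22575525] [-1.57082167e+00 -1.40558600e-04  7.30782107e-02] [0.33620919 0.87662914 0.37411179] 0.09424858607540458 [ 6.81038044e-03  2.80612795e-02  1.33691991e+00 -1.63278605e-05
  1.77646954e+00 -6.62711642e-02]
0.142 574 [0.52125784 0.0606823  0.14773244] ((0.5213738679885864, 0.06005336344242096), (0.02956394851207733, 0.027363626286387444), 4.544656276702881)
0.13 1898 [0.52115004 0.06267793 0.13968295] ((0.5214594602584839, 0.05990634858608246), (0.04382378235459328, 0.056804560124874115), 3.3263580799102783)
0.085 705 [0.52491312 0.00831717 0.10284827] ((0.5222604274749756, 0.04069783538579941), (0.06275364011526108, 0.12134502083063126), 4.286975383758545)
post 86 [0.49983529 0.34577941 0.13850817]
```

View pics/wrist3.png

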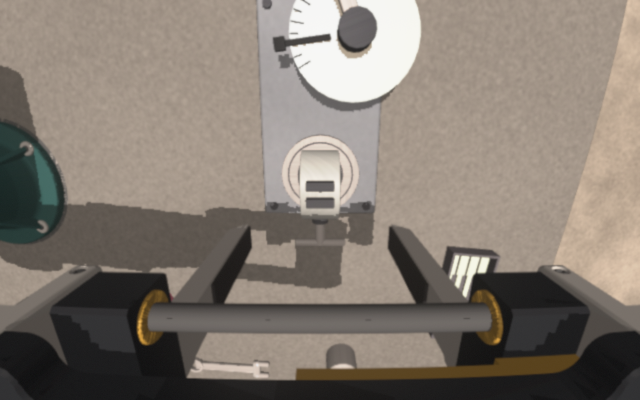

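View pics/top3.png

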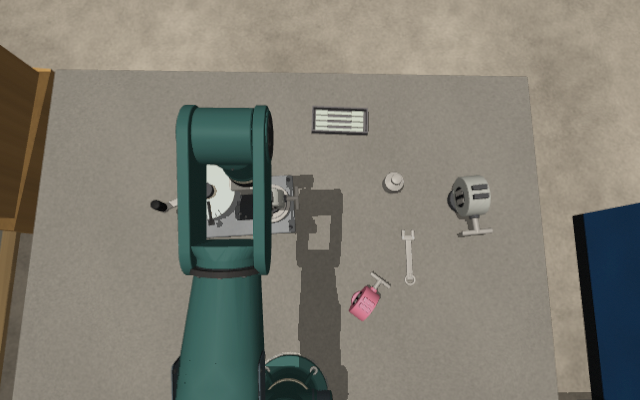

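The grip stands released at (0.5214,0.060), upright and 4.3° in yaw, with the bystanders unmoved. Next I'll close the fingers and go behind the lever post, which is at (0.500,0.346), 114.5° about the hinge.

Request:
step_arm([
  {"xyz":[0.001,0.027,0],"twist":[0,0,-6]},
  {"xyz":[0.002,0.054,0],"twist":[0,0,-12]},
  {"xyz":[0.004,0.081,0],"twist":[0,0,-18]},
  {"xyz":[0.005,0.108,0],"twist":[0,0,-24]},
  {"xyz":[0.006,0.135,0],"twist":[0,0,-30]},
  {"xyz":[0.008,0.162,0],"twist":[0,0,-36]},
  {"xyz":[0.009,0.189,0],"twist":[0,0,-42]},
  {"xyz":[0.01,0.216,0],"twist":[0,0,-48]},
  {"xyz":[0.012,0.243,0],"twist":[0,0,-54]},
  {"xyz":[0.013,0.27,0],"twist":[0,0,-60]},
  {"xyz":[0.014,0.29,0],"twist":[0,0,-65]},
  {"xyz":[0.015,0.303,0],"twist":[0,0,-69.7]},
], fingers=255)

```text
time: 9.68
tool_pos: [0.5358, 0.365, 0.2231]
ee_rot: [-1.575, 0.0, -1.146]
wrist_force: [0.5, 0.9, 0.7]
width: 0.0178
```

Request:
step_arm([
  {"xyz":[0,0,0],"twist":[0,0,0]},
  {"xyz":[0,0,-0.02],"twist":[0,0,0]},
  {"xyz":[0,0,-0.04],"twist":[0,0,0]},
  {"xyz":[0,0,-0.06],"twist":[0,0,0]},
  {"xyz":[0,0,-0.08],"twist":[0,0,0]},
  {"xyz":[0,0,-0.1],"twist":[0,0,0]},
  {"xyz":[0,0,-0.115],"twist":[0,0,0]},
  {"xyz":[0,0,-0.119],"twist":[0,0,0]},
  {"xyz":[0,0,-0.119],"twist":[0,0,0]},
  {"xyz":[0,0,-0.119],"twist":[0,0,0]},
])

```text
time: 10.52
tool_pos: [0.5371, 0.3625, 0.1072]
ee_rot: [-1.571, -0.0, -1.143]
wrist_force: [0.1, -0.1, -0.5]
width: 0.0003
```

```bash
cat > arc.py <<'E'
import sys,numpy as np
from bench import robot
H=np.array([.5496,.237])
o=robot.get_obs();p=np.array(o['tool_pos']);yaw=np.degrees(o['ee_rot'][2]);print(p.round(4),np.degrees(o['ee_rot']).round(1),np.round(o['wrist_force'],1),o['width'],o['time'],np.round(o['joint_positions'],2))
rel=p[:2]-H;print('TCP radius',np.hypot(*rel),'ang',np.degrees(np.arctan2(*rel[::-1]))%360)
for phi in map(float,sys.argv[1:]):
    a=np.radians(phi);u=np.array([np.cos(a),np.sin(a)]);t=np.array([-u[1],u[0]])
    T=H+.12*u-.021*t
    print(phi,(T-p[:2]).round(4).tolist(),round((phi-180-yaw+90)%180-90,1))
E
python3 arc.py 114 117 120 123 126 129 132 135 138 141 144 147 150
```

```text
[0.5371 0.3625 0.1072] [-90.   -0.  -65.5] [ 0.1 -0.1 -0.5] 0.000328139554186999 10.5167 [ 0.51  0.33  1.23 -0.    1.59  1.65]
TCP radius 0.12614833825106334 ang 95.68086170033247
114.0 [-0.0171, -0.0074] -0.5
117.0 [-0.0233, -0.0091] 2.5
120.0 [-0.0293, -0.0111] 5.5
123.0 [-0.0353, -0.0135] 8.5
126.0 [-0.0411, -0.0161] 11.5
129.0 [-0.0467, -0.0191] 14.5
132.0 [-0.0522, -0.0223] 17.5
135.0 [-0.0575, -0.0258] 20.5
138.0 [-0.0626, -0.0296] 23.5
141.0 [-0.0676, -0.0337] 26.5
144.0 [-0.0723, -0.038] 29.5
147.0 [-0.0767, -0.0426] 32.5
150.0 [-0.0809, -0.0473] 35.5
```

Request:
step_arm([
  {"xyz":[-0.009,-0.004,0],"twist":[0,0,0]},
  {"xyz":[-0.017,-0.0075,0],"twist":[0,0,0]},
  {"xyz":[-0.0235,-0.009,0],"twist":[0,0,2.5]},
  {"xyz":[-0.0295,-0.011,0],"twist":[0,0,5.5]},
  {"xyz":[-0.0355,-0.0135,0],"twist":[0,0,8.5]},
  {"xyz":[-0.041,-0.016,0],"twist":[0,0,11.5]},
  {"xyz":[-0.0465,-0.019,0],"twist":[0,0,14.5]},
  {"xyz":[-0.052,-0.0225,0],"twist":[0,0,17.5]},
  {"xyz":[-0.0575,-0.026,0],"twist":[0,0,20.5]},
  {"xyz":[-0.0625,-0.0295,0],"twist":[0,0,23.5]},
  {"xyz":[-0.0675,-0.0335,0],"twist":[0,0,26.5]},
  {"xyz":[-0.0725,-0.038,0],"twist":[0,0,29.5]},
])

```text
time: 11.52
tool_pos: [0.4665, 0.3259, 0.1089]
ee_rot: [-1.565, -0.003, -0.625]
wrist_force: [4.0, 2.1, -1.6]
width: 0.0002
```

```bash
python3 arc.py 147 150 153 156 159 162 165 168 171 174 177 180
```

```text
[0.4665 0.3259 0.1089] [-89.6  -0.2 -35.8] [ 4.   2.1 -1.6] 0.00015284830057618403 11.5167 [ 0.51  0.15  1.44 -0.    1.55  1.14]
TCP radius 0.12168802657830824 ang 133.08845537793047
147.0 [-0.0061, -0.0059] 2.8
150.0 [-0.0103, -0.0107] 5.8
153.0 [-0.0143, -0.0157] 8.8
156.0 [-0.018, -0.0209] 11.8
159.0 [-0.0214, -0.0263] 14.8
162.0 [-0.0245, -0.0318] 17.8
165.0 [-0.0273, -0.0375] 20.8
168.0 [-0.0299, -0.0434] 23.8
171.0 [-0.0321, -0.0494] 26.8
174.0 [-0.034, -0.0554] 29.8
177.0 [-0.0356, -0.0616] 32.8
180.0 [-0.0369, -0.0679] 35.8
```

Request:
step_arm([
  {"xyz":[-0.004,-0.0045,0],"twist":[0,0,3]},
  {"xyz":[-0.0085,-0.0095,0],"twist":[0,0,6]},
  {"xyz":[-0.0125,-0.0145,0],"twist":[0,0,9]},
  {"xyz":[-0.016,-0.0195,0],"twist":[0,0,12]},
  {"xyz":[-0.0195,-0.025,0],"twist":[0,0,15]},
  {"xyz":[-0.0225,-0.0305,0],"twist":[0,0,18]},
  {"xyz":[-0.0255,-0.036,0],"twist":[0,0,21]},
  {"xyz":[-0.028,-0.042,0],"twist":[0,0,24]},
  {"xyz":[-0.03,-0.048,0],"twist":[0,0,27]},
  {"xyz":[-0.032,-0.054,0],"twist":[0,0,30]},
  {"xyz":[-0.0335,-0.06,0],"twist":[0,0,33]},
  {"xyz":[-0.0335,-0.06,0],"twist":[0,0,33]},
])

```text
time: 12.52
tool_pos: [0.4319, 0.2655, 0.1089]
ee_rot: [-1.568, -0.004, -0.052]
wrist_force: [0.8, 1.4, -0.9]
width: 0.0002
```

```bash
python3 arc.py 177 180 183 186 189 191 192
python3 - <<'E'
from h import *
p,d=robot.snapshot('scene');cv2.imwrite('pics/scene4.png',cv2.resize(p[140:260,300:500,::-1],None,fx=4,fy=4))
p,d=robot.snapshot('top');cv2.imwrite('pics/top4.png',cv2.resize(p[140:260,130:310,::-1],None,fx=4,fy=4))
E
```

```text
[0.4319 0.2655 0.1089] [-89.8  -0.2  -3. ] [ 0.8  1.4 -0.9] 0.00024180331844552046 12.5167 [0.44 0.01 1.59 0.   1.54 0.49]
TCP radius 0.12111064459328776 ang 166.39442043995035
177.0 [-0.001, -0.0012] -0.0
180.0 [-0.0023, -0.0075] 3.0
183.0 [-0.0032, -0.0138] 6.0
186.0 [-0.0038, -0.0201] 9.0
189.0 [-0.0041, -0.0265] 12.0
191.0 [-0.0041, -0.0308] 14.0
192.0 [-0.004, -0.0329] 15.0
```

View pics/scene4.png

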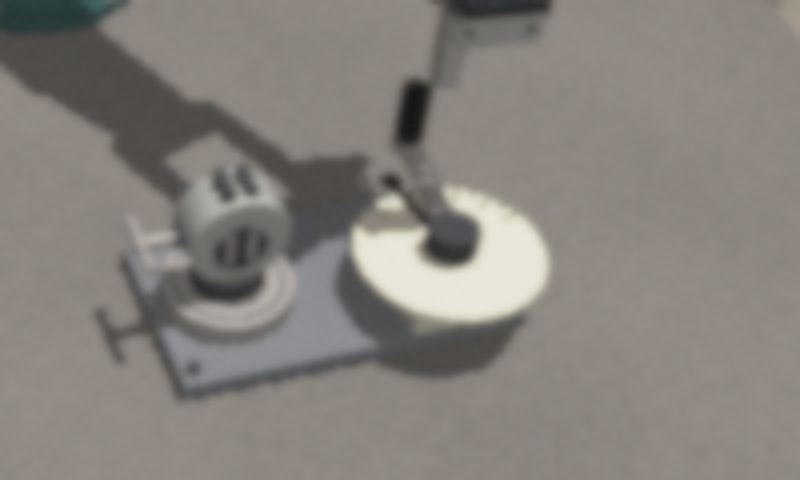

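The scene crop shows the post at (410,110) and the pointer tip at (390,182) just ahead of it. I'll continue slowly to about 190°.

Request:
step_arm([
  {"xyz":[-0.001,-0.003,0],"twist":[0,0,1.5]},
  {"xyz":[-0.0015,-0.0065,0],"twist":[0,0,3]},
  {"xyz":[-0.002,-0.0095,0],"twist":[0,0,4.5]},
  {"xyz":[-0.002,-0.0125,0],"twist":[0,0,6]},
  {"xyz":[-0.0025,-0.016,0],"twist":[0,0,7.5]},
  {"xyz":[-0.003,-0.019,0],"twist":[0,0,9]},
  {"xyz":[-0.003,-0.022,0],"twist":[0,0,10.5]},
  {"xyz":[-0.003,-0.025,0],"twist":[0,0,12]},
  {"xyz":[-0.003,-0.0275,0],"twist":[0,0,13]},
  {"xyz":[-0.003,-0.0275,0],"twist":[0,0,13]},
  {"xyz":[-0.003,-0.0275,0],"twist":[0,0,13]},
])

```text
time: 13.53
tool_pos: [0.4284, 0.2382, 0.1079]
ee_rot: [-1.57, -0.001, 0.174]
wrist_force: [-0.8, 2.9, 3.4]
width: 0.0004
```

```bash
python3 arc.py 190 191 192
python3 - <<'E'
from h import *
H=np.array([.5496,.237])
for n in('scene','top','wrist'):
    ci=robot.camera_info(n);p,d=robot.snapshot(n);P=pts(n,d,ci)
    np.savez(n+'5.npz',p=p,d=d,P=P)
    s={'scene':p[140:260,300:500],'top':p[140:260,130:310],'wrist':p}[n]
    cv2.imwrite(f'pics/{n}5.png',cv2.resize(s[:,:,::-1],None,fx=1 if n=='wrist' else 4,fy=1 if n=='wrist' else 4))
    X,Y,Z=P[...,0],P[...,1],P[...,2]
    b=(X>.38)&(X<.6)&(Y>.13)&(Y<.3)
    m=b&(Z>.137)&(Z<.143)&(abs(X-.433)<.03);print(n,'post',m.sum(),P[m].mean(0) if m.any() else '')
    if m.sum()>5:q=P[m].mean(0)[:2]-H;print(np.degrees(np.arctan2(*q[::-1]))%360,np.hypot(*q))
    m=b&(Z>.08)&(Z<.087)&(X<.52)
    if m.sum()>5:
        l=cv2.fitLine(P[m][:,:2].astype(np.float32),cv2.DIST_L2,0,.01,.01).ravel();print('arm',m.sum(),np.degrees(np.arctan2(l[1],l[0]))%180+180)
E
```

```text
[0.4284 0.2382 0.1079] [-89.9  -0.1   9.9] [-0.8  2.9  3.4] 0.00036487896133489 13.5333 [ 0.39 -0.02  1.62  0.    1.54  0.22]
TCP radius 0.12123535372855697 ang 179.42078692943392
190.0 [-0.0006, -0.0014] 0.1
191.0 [-0.0006, -0.0035] 1.1
192.0 [-0.0005, -0.0056] 2.1
scene post 31 [0.43386794 0.21759149 0.14007931]
189.52003690732843 0.11734820377847739
arm 97 191.49878
top post 66 [0.43225333 0.21633912 0.13937797]
189.98555629978125 0.11915163474243094
arm 184 192.60124
wrist post 62 [0.42553505 0.24673452 0.14045093]
175.51358786479872 0.12444626903194564
arm 1722 187.21948
```

View pics/scene5.png

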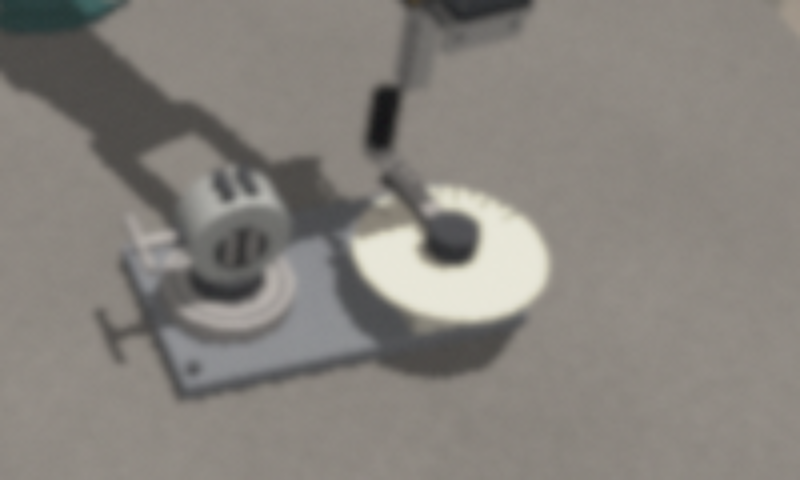

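View pics/wrist5.png

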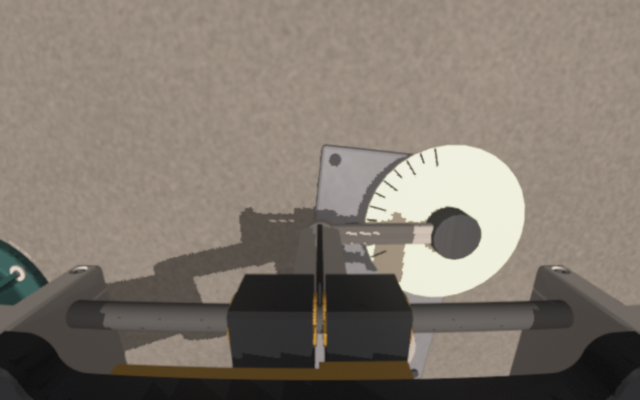

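The lever reads about 189.8° from the post in two views, and the pointer is at 192.2°. I'll push about 2° further, then back off and retreat.

Request:
step_arm([
  {"xyz":[0,-0.001,0],"twist":[0,0,0.5]},
  {"xyz":[0,-0.002,0],"twist":[0,0,1]},
  {"xyz":[0,-0.003,0],"twist":[0,0,1.5]},
  {"xyz":[0,-0.004,0],"twist":[0,0,2]},
  {"xyz":[0,-0.0045,0],"twist":[0,0,2]},
  {"xyz":[0,-0.0045,0],"twist":[0,0,2]},
  {"xyz":[0,-0.0045,0],"twist":[0,0,2]},
])

```text
time: 14.27
tool_pos: [0.4281, 0.2329, 0.107]
ee_rot: [-1.571, -0.0, 0.209]
wrist_force: [1.4, 2.9, 1.7]
width: 0.0007
```

```bash
python3 arc.py 192
```

```text
[0.4281 0.2329 0.107 ] [-90.  -0.  12.] [1.4 2.9 1.7] 0.0006523156102949445 14.2667 [ 0.38 -0.03  1.63 -0.    1.54  0.17]
TCP radius 0.1215731757404197 ang 181.91833799670297
192.0 [-0.0002, -0.0003] 0.0
```

Backing off, rising, and moving clear to leave the cameras a free view.

Request:
step_arm([
  {"xyz":[0,0.006,0],"twist":[0,0,0]},
  {"xyz":[0,0.016,0],"twist":[0,0,0]},
  {"xyz":[0,0.026,0.005],"twist":[0,0,0]},
  {"xyz":[0,0.034,0.03],"twist":[0,0,0]},
  {"xyz":[0,0.04,0.06],"twist":[0,0,0]},
  {"xyz":[-0.01,0.06,0.09],"twist":[0,0,0]},
  {"xyz":[-0.03,0.09,0.11],"twist":[0,0,0]},
  {"xyz":[-0.06,0.12,0.12],"twist":[0,0,0]},
  {"xyz":[-0.09,0.15,0.12],"twist":[0,0,0]},
  {"xyz":[-0.12,0.18,0.12],"twist":[0,0,0]},
  {"xyz":[-0.15,0.2,0.12],"twist":[0,0,0]},
  {"xyz":[-0.15,0.2,0.12],"twist":[0,0,0]},
])

```text
time: 15.27
tool_pos: [0.272, 0.4371, 0.2271]
ee_rot: [-1.569, 0.003, 0.219]
wrist_force: [0.3, -0.5, 0.4]
width: 0.0008
```

Run:
```python
from h import *
H=np.array([.5496,.237])
o=robot.get_obs();print(o['time'],o['tool_pos'],o['wrist_force'])
for n in('scene','top'):
    p,d=robot.snapshot(n);P=pts(n,d);np.savez(n+'6.npz',p=p,d=d,P=P)
    s={'scene':p[140:260,300:500],'top':p[140:260,130:310]}[n]
    cv2.imwrite(f'pics/{n}6.png',cv2.resize(s[:,:,::-1],None,fx=4,fy=4,interpolation=cv2.INTER_CUBIC))
    cv2.imwrite(f'pics/{n}6f.png',p[:,:,::-1])
    X,Y,Z=P[...,0],P[...,1],P[...,2];b=(X>.38)&(X<.6)&(Y>.13)&(Y<.3)
    m=b&(Z>.136)&(Z<.144)&(abs(X-.433)<.03);q=P[m].mean(0)[:2]-H;print(n,'post',m.sum(),P[m].mean(0),np.degrees(np.arctan2(*q[::-1]))%360,np.hypot(*q))
    g=(abs(X-.52)<.06)&(Y>-.06)&(Y<.13)&(Z>.13)&(Z<.155)
    print('grip',P[g].mean(0),cv2.minAreaRect(P[g][:,:2].astype(np.float32)))
    m=b&(Z>.06)&(Z<.072)&(p.max(2)<70)&(X<.5);print('ptr?',m.sum(),P[m].mean(0) if m.any() else'')
```

```text
15.2667 [0.27197819 0.43711232 0.22707699] [ 0.3027492  -0.46063553  0.42426277]
scene post 34 [0.43650191 0.21225136 0.14022618] 192.34316480676785 0.11577422980402662
grip [0.52857646 0.05812952 0.13942801] ((0.5241947174072266, 0.062486495822668076), (0.04400777071714401, 0.05762091279029846), 1.120814561843872)
ptr? 0 
top post 70 [0.43301663 0.21102378 0.13925221] 192.5610258936466 0.11944222770634857
grip [0.5207982  0.05881242 0.13895963] ((0.5219644904136658, 0.059744447469711304), (0.04534965008497238, 0.05761882662773132), 1.9398767948150635)
ptr? 0
```

View pics/top6.png

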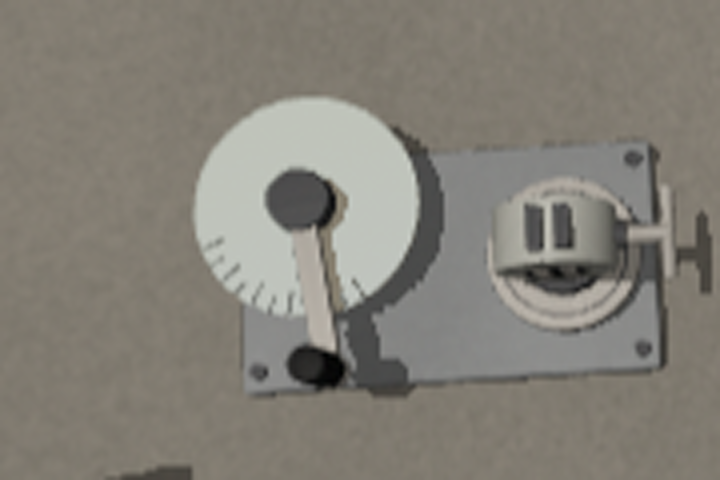

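View pics/top6f.png

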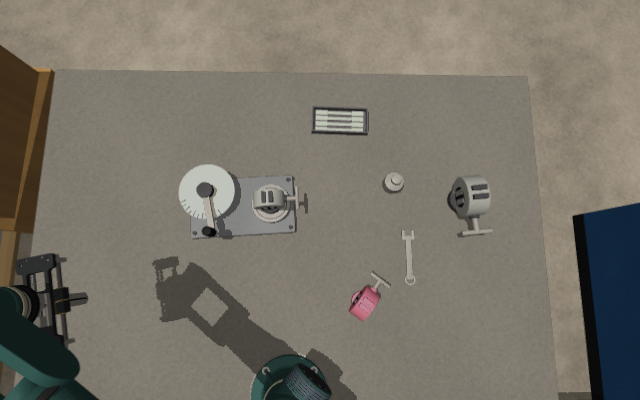

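View pics/scene6.png

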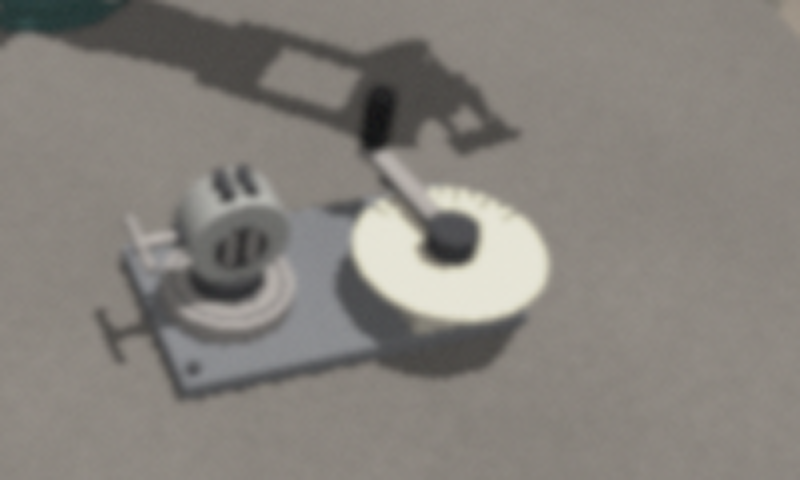

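The lever lies at about 192.4° and now covers the pointer, measured earlier at 192.2°. In the crop the post is at (315,367) and the arm hides the pointer. The grip stands centred, and the bystanders are at their starting pixels. Handing in.

```bash
python3 -c "
from bench import robot
print(robot.close_job())"
```

```text
the job is handed in; nothing more can be done
None
```

I stood the small grey specimen grip on the platen with its T-handle pointing away from the console, swung the lever over the black pointer, and handed the job in at about 15.4 s. The hand-in gives no verdict.

- **Grip:** The last overhead measurement puts it within about 1 mm of the platen's centre. After release its height showed it upright, with yaw about 4.3° against the stand's 4°. It was set down slowly, and the vertical force went from -5 N hanging to about +4 N at contact before I opened the fingers. In the final pictures the whole-drum outline gave lower yaws (1.1° and 1.9°) because it takes in part of the drum's side. That is still well inside the 0.2 rad limit.
- **Lever:** The post sits at 192.3° and 192.6° in two views, against 192.1–192.3° for the pointer measured beforehand, so within 0.5° of a tolerance of about 5°.
- **Pointer:** I could not measure it again because the lever arm now hides it. The fingers stayed about 30 mm above it throughout.
- **Bystanders:** The weight, tray and wrench appear in the same places as at the start. The arm had withdrawn clear and was touching nothing.

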